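# Lay the seed carton down in its box and flip the lid shut

### The arm

A 7-joint arm with a two-finger parallel gripper is mounted at the origin on the work surface. World frame = base frame: x ahead of the robot, y to its left, z up, the work surface at z = 0. Lengths are in m, angles in rad, forces in N, time in s.
With the tool pointing down it reaches from about 0.4 to 0.85 m from the base axis. Payload 10.4 kg.
Tool frame: the origin (TCP) lies midway between the tips of the shut fingers; the grasp point (between the pads) lies 19 mm behind it; z points along the fingers, x is the direction in which the jaws open and shut, and the axes are right-handed (so a half turn about z gives the same grasp; the last joint's range is limited). The gripper opens to 85 mm and grips with 20 to 120 N. Pads are 22 mm wide; open, the fingers measure 114 mm over their backs; the gripper's body (76 mm by 85 mm) begins 54 mm behind the grasp point. The pads swing forward as they close: fully open they stand 13 mm farther back than shut.
Start: joints at [-1.237, 0.332, -0.065, 1.46, 0.022, 1.35, -0.088], TCP at [0.218, 0.586, 0.231] pointing down, gripper open.
Joint ranges: [-2.6, 2.6], [-0.5, 2.12], [-1.47, 1.34], [0.16, 2.42], [-1.27, 4.41], [0.06, 2.06], [-2.6, 2.6]. Speed limits (rad/s): [2.22, 2.22, 2.79, 2.79, 3.14, 3.14, 3.14].

### API

Orientations are given as a unit quaternion [x, y, z, w].
In Python, from workcell import manip, cams gives the robot as it stands.
- The arm moves only by the tool move_arm, never from a script. Its argument "moves" is a list of rows, each a list of 7 numbers: the turn, a rotation vector about the tool's x, y, z in degrees, then the shift along the tool's x, y, z in m, then the finger opening in m, from 0 to 0.0854. A call has 1 to 10 rows; each row is the pose to reach, as a shift and turn from the pose commanded when the call began, along the tool's axes at that moment; what a row does not reach only later rows make up. A row lasts 1/10 s, in which the tool goes at most 50 mm and 8.59 degrees, less where a joint would pass 70% of its speed; a pose out of reach is approached as far as the arm can. A call with a gripper value outside its range is refused whole. The fingers move at their own pace and stop on an object; "grip_force" is the grip in N (left out, the last holds). Time passes only in rows, so rows that repeat a pose let the fingers close. It gives the time, the measured TCP pose, the force and the opening at its end, in the units of the state.
- manip.get_obs(): the state, without advancing time (a new reading comes with each control period).
- cams.camera(name): name is "scene" or "side" or "wrist"; returns the picture (400x640x3 uint8, red, green, blue); there is no depth.
- cams.camera_params(name): a dict with "fx", "fy", "cx", "cy" (pixels), "xyz" and "rotation" of the camera in the world. Camera axes: x right, y up, looking along -z (the intrinsics and any distortion apply to the point x, -y, -z); pixel columns grow to the right and rows downward; lengths in m; the calibration is good to about 2 mm. A picture is of the moment at which its call begins: read the wrist's pose just before it. camera_params takes no time and is no camera call; for the wrist camera it gives the pose at the moment of the call.
- manip.hand_in(): hands the job in, once; it reports no verdict.
The state is a dict: "clock": time; "joint_pos": joint angles; "joint_velocities": joint speeds; "tau": joint torques, N m; "position": TCP position; "ee_rot": TCP orientation; "ft_force": force on the tool from outside, world axes, zero at the start; "torque": the same for the moment, N m; "grip_width": opening from 0.0 (shut) to 1.0 (fully open).
Only numpy, scipy, OpenCV 4.12 (cv2) and the standard library are available. Lean on these libraries where they do the work, as an engineer would, in place of code of your own. Each camera call takes 0.05 s, during which the arm holds its last target. There are 200 camera calls.

### The job

The seed carton stands upright in the white storage box, so the lid cannot close. By pushing only, tip the carton over so that it lies flat on its broad side on the floor of the box, then push the open lid over until it is fully shut. Do not pick the carton up, and leave the other things on the bench alone.

Things in the scene. Friction and masses are not known exactly. Their poses are not given: they have to be found in the camera images.
- seedbox: White open plastic storage box, 205 x 125 mm outside, 65 mm high, walls and floor 5 mm, fastened to the bench. Origin: centre of its underside. Its x axis runs along the length to the hinged end; y across; z up. The carton stands near the other (-x) end, 6 to 18 mm from that wall, with just room to tip over towards the hinged end and lie flat.
- lid (a joint): Lid angle, rad: 0 fully shut, 1.57 straight up; starts at 1.6 to 1.95 (leaning outwards, away from the box), stop at 2.05. White plastic plate 211 long, 133 wide, 5 mm thick, with a 10 mm skirt on its inner side. The hinge is stiff: the lid stays where it is left, and 1 to 2 N near its free edge moves it. Shut, its top face is 70 mm above the bench.
- lid_hinge (a point): Middle of the hinge line, at the +x end of the box (104.5 mm from the box's centre), 65 mm above the bench. Axes parallel to the box's; the hinge line runs along y.
- lid_edge (a point): Middle of the lid's free edge, on its outer face (the face that is on top when shut), 211 mm from the hinge; a small 45 mm wide tab sticks out 11 mm further. It moves with the lid; its z axis is the lid's outer normal.
- carton_center (a point): Centre of the brown card seed carton in the box: rigid, closed, 36 thick (its x), 76 wide (its y), 120 mm tall (its z), about 0.2 kg. At the start its centre is 65 mm and its top 125 mm above the bench, broad faces looking along the box's length within 5 degrees. Pushed near its top it tips, and falls by itself past about 17 degrees. Lying flat, its centre is 23 mm above the bench.
- spare_carton: Bystander: a second carton of the same look and size (36 x 76 x 120 mm) standing on the bench, not in the box. Origin: centre of its underside.
- bottle: Bystander: white plastic bottle with a cap, 64 mm across, 150 mm tall, standing. Origin: centre of its underside.
- dishes: Bystander: stack of three glass culture dishes, 90 mm across, 44 mm high. Origin: centre of its underside.
There are look-alikes about, which are no part of the job. What is shaped like the part that bears carton_center but pink or red is not meant.

How it is judged:
By the outcome, as a careful person would: the job done as asked, in the order asked, and still so for the second after the job is handed in, with the robot touching nothing.
It also fails if it takes over 54 s, if anything falls off the work surface, if the arm or the gripper's body presses on something with over 40 N, if the wrist force passes 120 N, or if a joint passes its speed limit or range.

## Working session

There is one attempt and no reset: what is moved stays moved. The work goes in short steps, Python scripts to look and compute and a tool call to move; the robot and the scene stay as the last step left them, time stands still between calls to the robot, and variables do not carry over. Pictures are saved under pics/ and viewed, about 8 in all and at most 12, crops included, and the job is handed in when it is done.

Besides the shell and the picture viewer there is one more tool, called after "Call:" by a JSON object that holds its "api" and its "payload", one argument or row to a line. move_arm: Moves the arm, as the interface text tells. Its arguments: {"type":"object","properties":{"moves":{"type":"array","items":{"type":"array","items":{"type":"number"}}},"grip_force":{"type":"number"}},"required":["moves"]}

```bash
mkdir -p pics; ls; python3 - <<'E'
from workcell import manip, cams
import cv2,numpy as np
o=manip.get_obs()
for k in o: print(k,np.round(o[k],3))
for n in("scene","side"):
    im=cams.camera(n); cv2.imwrite(f"pics/{n}0.png",im[:,:,::-1])
    print(n,cams.camera_params(n))
E
```

```text
pics
clock 0.0
joint_pos [-1.237  0.333 -0.065  1.461  0.022  1.35  -0.088]
joint_velocities [ 0.     0.001  0.001  0.001 -0.001  0.002  0.   ]
tau [ 0.0000e+00 -6.2544e+01  4.9000e-02 -3.9161e+01  1.6000e-02  1.0000e-02
  0.0000e+00]
position [0.218 0.585 0.231]
ee_rot [ 0.821  0.57  -0.001  0.   ]
ft_force [-0.081 -0.641  0.222]
torque [-0.002  0.033  0.013]
grip_width 0.998
scene {'fx': 520.743427564689, 'fy': 520.743427564689, 'cx': 314.5641716489532, 'cy': 202.74780246078564, 'xyz': array([1.51750419, 0.65589922, 1.13764524]), 'rotation': array([0.20657656, 0.36576241, 0.7973147 , 0.43339735])}
side {'fx': 441.1823633138103, 'fy': 441.1823633138103, 'cx': 315.89245402036045, 'cy': 208.56189249548572, 'xyz': array([ 0.39410503, -1.07862698,  0.81544104]), 'rotation': array([ 0.46188967, -0.02180672, -0.02237051,  0.88638702])}
```

View pics/scene0.png

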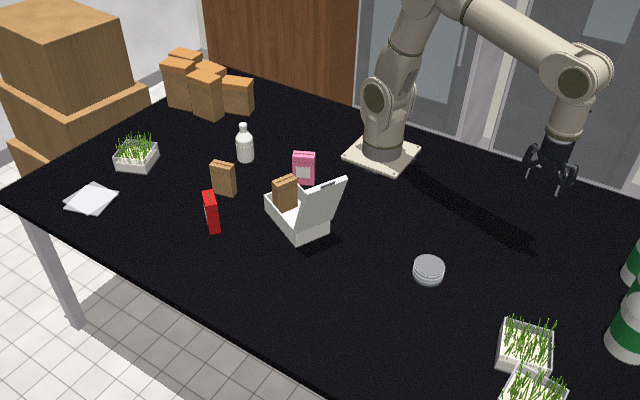

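View pics/side0.png

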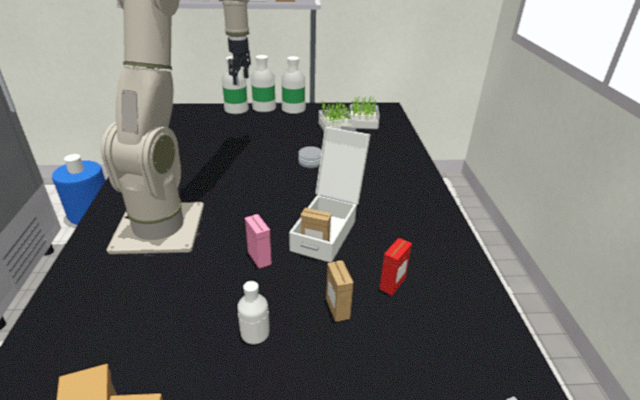

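The scene shows the box near (300,215), its carton at (285,192), and the lid open to the right. Pink (304,168) and red (211,212) are look-alikes, the spare carton is at (223,178), the bottle at (245,145) and the dishes at (429,270). Next I'll enlarge the box to pick out its corners.

```bash
cat > h.py <<'E'
import numpy as np, cv2
from scipy.spatial.transform import Rotation as R
from workcell import manip, cams
def ray(p,uv):
    d=np.array([(uv[0]-p['cx'])/p['fx'],-(uv[1]-p['cy'])/p['fy'],-1.])
    return np.array(p['xyz']),R.from_quat(p['rotation']).apply(d)
def plane(p,uv,z):
    c,d=ray(p,uv); return c+d*(z-c[2])/d[2]
def tri(p1,a,p2,b):
    c1,d1=ray(p1,a);c2,d2=ray(p2,b)
    s=np.linalg.lstsq(np.c_[d1,-d2],c2-c1,rcond=None)[0]
    x,y=c1+s[0]*d1,c2+s[1]*d2
    return (x+y)/2,np.linalg.norm(x-y)
def proj(p,X):
    v=R.from_quat(p['rotation']).inv().apply(np.array(X)-p['xyz'])
    return p['cx']-p['fx']*v[...,0]/v[...,2],p['cy']+p['fy']*v[...,1]/v[...,2]
E
python3 - <<'E'
import cv2,numpy as np
a=cv2.imread('pics/scene0.png')[165:250,255:355];b=cv2.imread('pics/side0.png')[120:270,280:380]
f=lambda i:cv2.resize(i,None,fx=4,fy=4,interpolation=cv2.INTER_CUBIC)
o=np.zeros((600,800,3),np.uint8);a=f(a);b=f(b);o[:a.shape[0],:400]=a;o[:,400:]=b
cv2.imwrite('pics/zoom0.png',o)
E
```

```text
(no output)
```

View pics/zoom0.png

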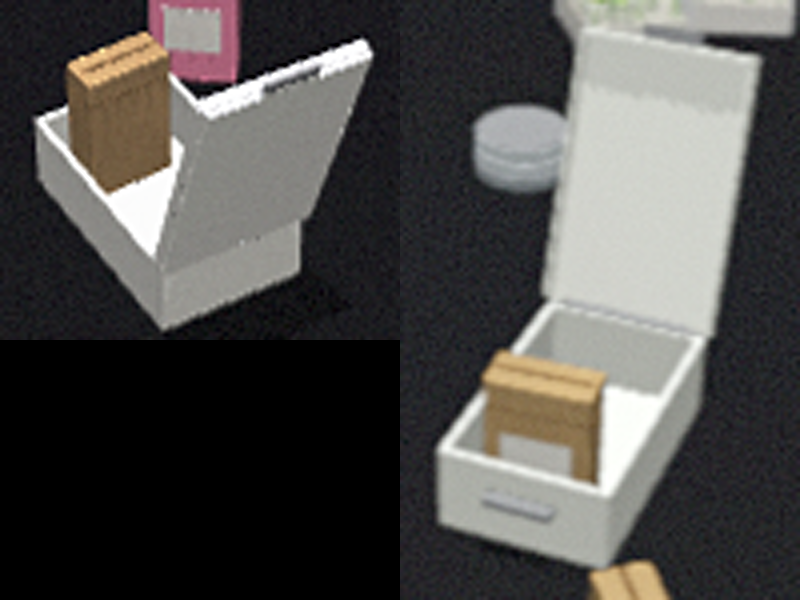

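```bash
python3 - <<'E'
from h import *
P=cams.camera_params('scene');Q=cams.camera_params('side')
s=lambda x,y:(x/4+254.6,y/4+164.6)
q=lambda x,y:((x-400)/4+279.6,y/4+119.6)
for n,a,b in [('-x top near',(36,122),(606,497)),('-x bot near',(38,180),(606,565)),('hinge top near',(162,262),(705,338)),
  ('lid c1',(207,115),(585,30)),('lid c2',(370,42),(760,60)),
  ('cart top a',(68,72),(605,378)),('cart top b',(150,35),(500,352))]:pass
def show(n,a,b): X,e=tri(P,s(*a),Q,q(*b)); print(n,np.round(X,4),round(e,4))
show('-x top near',(36,122),(606,497));show('-x bot near',(38,180),(606,565));show('hinge top near',(162,262),(705,338))
show('lid c1->right',(207,115),(760,60));show('lid c2->left',(370,42),(585,30));show('lid c1->left',(207,115),(585,30))
show('lid c2->right',(370,42),(760,60))
show('cart near -x/ (68,72)',(68,72),(602,396))
print('side plane z=.065',[np.round(plane(Q,q(*u),.065)[:2],4) for u in [(439,450),(606,497),(705,338),(548,300)]])
print('scene plane z=.065',[np.round(plane(P,s(*u),.065)[:2],4) for u in [(36,122),(162,262)]])
print('scene plane z=0',[np.round(plane(P,s(*u),.0)[:2],4) for u in [(38,180),(163,329),(300,272)]])
print('carton side z=.125',[np.round(plane(Q,q(*u),.125)[:2],4) for u in [(500,352),(605,374),(601,396),(484,376)]])
print('carton scene z=.125',[np.round(plane(P,s(*u),.125)[:2],4) for u in [(68,70),(150,34),(170,48),(86,88)]])
for n,u in dict(spare=(223,196),red=(214,233),pink=(304,184),bottle=(245,162),dish=(429,286)).items(): print(n,np.round(plane(P,u,0)[:2],3))
E
```

```text
-x top near [ 0.5033 -0.1724  0.0647] 0.0017
-x bot near [ 0.5056 -0.1723  0.0042] 0.0018
hinge top near [0.5914 0.0081 0.0699] 0.0041
lid c1->right [0.6274 0.0728 0.2662] 0.0012
lid c2->left [0.5039 0.1244 0.2685] 0.0045
lid c1->left [0.5432 0.0632 0.2559] 0.1093
lid c2->right [0.5947 0.1291 0.2824] 0.113
cart near -x/ (68,72) [ 0.4999 -0.141   0.1264] 0.0011
side plane z=.065 [array([ 0.392 , -0.1169]), array([ 0.5026, -0.1719]), array([0.5941, 0.0131]), array([0.4786, 0.0694])]
scene plane z=.065 [array([ 0.5046, -0.1722]), array([0.5847, 0.0055])]
scene plane z=0 [array([ 0.5029, -0.1755]), array([0.5896, 0.0088]), array([0.4777, 0.0637])]
carton side z=.125 [array([ 0.435 , -0.0864]), array([ 0.5047, -0.1148]), array([ 0.4999, -0.1397]), array([ 0.4232, -0.1143])]
carton scene z=.125 [array([ 0.4958, -0.1436]), array([ 0.4215, -0.1164]), array([ 0.428 , -0.0927]), array([ 0.5064, -0.1185])]
spare [ 0.523 -0.335]
red [ 0.68 -0.24]
pink [ 0.316 -0.141]
bottle [ 0.327 -0.396]
dish [0.51  0.415]
```

```bash
cat >> h.py <<'E'
U=np.array([.428,.904,0]);V=np.array([-.904,.428,0]);C=np.array([.491,-.053,0])
def rel(*T,yaw=None):
    "world targets -> tool shifts; yaw: wanted world angle (deg) of tool x, tool straight down"
    o=manip.get_obs(); r=R.from_quat(o['ee_rot']); p=np.array(o['position'])
    if yaw is not None:
        c,s=np.cos(np.radians(yaw)),np.sin(np.radians(yaw))
        G=R.from_matrix(np.array([[c,s,0],[s,-c,0],[0,0,-1]]))
        print('turn',np.round((r.inv()*G).as_rotvec(degrees=True),1))
    for t in T: print(np.round(t,3),'->',np.round(r.inv().apply(np.array(t)-p),3))
    print('clock',round(o['clock'],2),'pos',np.round(p,4),'F',np.round(o['ft_force'],1))
E
python3 -c "
from h import *
rel((.42,.30,.42),(.441,-.165,.30),yaw=-25.4)"
```

```text
turn [ 0.1  0.1 95. ]
[0.42 0.3  0.42] -> [-0.197  0.289 -0.189]
[ 0.441 -0.165  0.3  ] -> [-0.625  0.471 -0.069]
clock 0.1 pos [0.2181 0.5853 0.2306] F [-0.4 -0.4  0.4]
```

Call:
{"api": "move_arm", "payload": {
  "moves": [
    [0, 0, 50, -0.197, 0.289, -0.189, 0],
    [0, 0, 50, -0.197, 0.289, -0.189, 0],
    [0, 0, 50, -0.197, 0.289, -0.189, 0],
    [0, 0, 50, -0.197, 0.289, -0.189, 0],
    [0, 0, 50, -0.197, 0.289, -0.189, 0],
    [0, 0, 50, -0.197, 0.289, -0.189, 0],
    [0, 0, 50, -0.197, 0.289, -0.189, 0],
    [0, 0, 50, -0.197, 0.289, -0.189, 0],
    [0, 0, 50, -0.197, 0.289, -0.189, 0],
    [0, 0, 50, -0.197, 0.289, -0.189, 0]
  ]
}}

```text
clock: 1.1
position: [0.4207, 0.2996, 0.4205]
ee_rot: [0.986, 0.169, 0.0, -0.0]
ft_force: [-0.8, -0.2, -0.5]
grip_width: -0.002
```

```bash
python3 -c "
from h import *
rel((.441,-.165,.30),yaw=-25.4)"
```

```text
turn [-0.  -0.  44.8]
[ 0.441 -0.165  0.3  ] -> [-0.136  0.445  0.12 ]
clock 1.1 pos [0.4207 0.2996 0.4205] F [-0.8 -0.2 -0.5]
```

Call:
{"api": "move_arm", "payload": {
  "moves": [
    [0, 0, 44.8, -0.136, 0.445, 0.12, 0],
    [0, 0, 44.8, -0.136, 0.445, 0.12, 0],
    [0, 0, 44.8, -0.136, 0.445, 0.12, 0],
    [0, 0, 44.8, -0.136, 0.445, 0.12, 0],
    [0, 0, 44.8, -0.136, 0.445, 0.12, 0],
    [0, 0, 44.8, -0.136, 0.445, 0.12, 0],
    [0, 0, 44.8, -0.136, 0.445, 0.12, 0],
    [0, 0, 44.8, -0.136, 0.445, 0.12, 0],
    [0, 0, 44.8, -0.136, 0.445, 0.12, 0],
    [0, 0, 44.8, -0.136, 0.445, 0.12, 0]
  ]
}}

```text
clock: 2.1
position: [0.4402, -0.1667, 0.2988]
ee_rot: [0.976, -0.219, -0.001, 0.0]
ft_force: [-0.1, -0.2, 0.1]
grip_width: 0.001
```

```bash
python3 - <<'E'
from h import *
w=cams.camera_params('wrist'); im=cams.camera('wrist'); cv2.imwrite('pics/w1.png',im[:,:,::-1]); print(w)
rel((.441,-.165,.115),(.441,-.165,.25),yaw=-25.4)
E
```

```text
{'fx': 355.69986882108833, 'fy': 355.69986882108833, 'cx': 316.7556778674509, 'cy': 206.9970271923647, 'xyz': array([ 0.47487801, -0.09093779,  0.44094659]), 'rotation': array([-0.16039281,  0.0366218 , -0.21582876,  0.96247127])}
turn [ 0.1  0.1 -0.1]
[ 0.441 -0.165  0.115] -> [-0.001 -0.006  0.183]
[ 0.441 -0.165  0.25 ] -> [-0.001 -0.005  0.048]
clock 2.15 pos [ 0.4396 -0.1702  0.2981] F [-2.3 -2.3 -1.1]
```

View pics/w1.png

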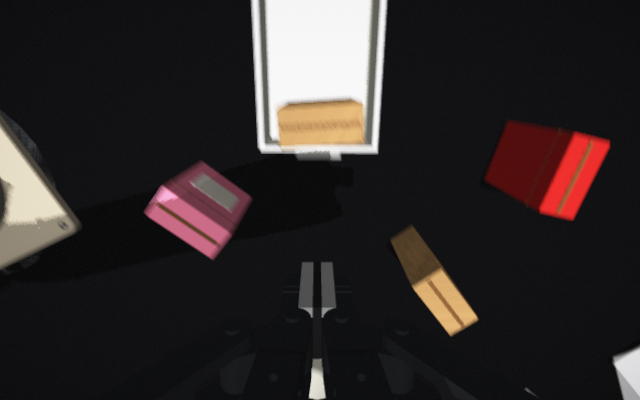

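Wrist view: carton top face spans about (278–364, 107–147), inside the box walls at columns 258 and 382. The fingers' columns (~317) line up with it, and the spare carton (445,300) and pink one (200,210) stay clear. I'll check that against the other views.

```bash
python3 - <<'E'
from h import *
w={'fx':355.7,'fy':355.7,'cx':316.76,'cy':207.,'xyz':np.array([.47488,-.09094,.44095]),'rotation':[-.16039281,.0366218,-.21582876,.96247127]}
for n,u,z in [('near L',(279,147),.125),('near R',(364,143),.125),('far L',(278,113),.125),('far R',(362,106),.125),('box L',(258,153),.065),('box R',(379,153),.065)]:
    X=plane(w,u,z); print(n,np.round(X,4),'box xy',np.round([(X-C)@U,(X-C)@V],4))
P=cams.camera_params('scene'); print(tri(w,(364,143),P,(68/4+254.6,72/4+164.6)))
rel(C-.132*U-.001*V+[0,0,.115],C-.132*U-.001*V+[0,0,.2],yaw=-25.4)
E
```

```text
near L [ 0.4219 -0.1236  0.125 ] box xy [-0.0933  0.0322]
near R [ 0.4915 -0.1525  0.125 ] box xy [-0.0897 -0.0431]
far L [ 0.4346 -0.0972  0.125 ] box xy [-0.0641  0.0321]
far R [ 0.5022 -0.1227  0.125 ] box xy [-0.0582 -0.04  ]
box L [ 0.3888 -0.1259  0.065 ] box xy [-0.1096  0.0612]
box R [ 0.505  -0.1808  0.065 ] box xy [-0.1095 -0.0673]
(array([ 0.49053519, -0.15147294,  0.11686861]), np.float64(0.005890163075198022))
turn [ 0.1  0.1 -0.1]
[ 0.435 -0.173  0.115] -> [-0.002  0.004  0.183]
[ 0.435 -0.173  0.2  ] -> [-0.003  0.004  0.098]
clock 2.15 pos [ 0.4396 -0.1702  0.2981] F [-2.3 -2.3 -1.1]
```

Call:
{"api": "move_arm", "payload": {
  "moves": [
    [0, 0, 0, -0.002, 0.004, 0.05, 0],
    [0, 0, 0, -0.002, 0.004, 0.1, 0],
    [0, 0, 0, -0.002, 0.004, 0.14, 0],
    [0, 0, 0, -0.002, 0.004, 0.17, 0],
    [0, 0, 0, -0.002, 0.004, 0.185, 0],
    [0, 0, 0, -0.002, 0.004, 0.185, 0],
    [0, 0, 0, -0.002, -0.006, 0.185, 0],
    [0, 0, 0, -0.002, -0.016, 0.185, 0],
    [0, 0, 0, -0.002, -0.02, 0.185, 0],
    [0, 0, 0, -0.002, -0.024, 0.185, 0]
  ]
}}

```text
clock: 3.15
position: [0.4503, -0.1413, 0.1159]
ee_rot: [0.976, -0.218, 0.001, -0.0]
ft_force: [-0.4, 0.1, 0.3]
grip_width: 0.005
```

```bash
python3 - <<'E'
from h import *
rel(C-.04*U-.001*V+[0,0,.112],yaw=-25.4)
E
```

```text
turn [-0.  -0.1  0.2]
[ 0.475 -0.09   0.112] -> [ 0.    -0.057  0.004]
clock 3.15 pos [ 0.4503 -0.1413  0.1159] F [-0.4  0.1  0.3]
```

Call:
{"api": "move_arm", "payload": {
  "moves": [
    [0, 0, 0, 0, -0.006, 0.0, 0],
    [0, 0, 0, 0, -0.012, 0.0, 0],
    [0, 0, 0, 0, -0.018, 0.0, 0],
    [0, 0, 0, 0, -0.024, 0.0, 0],
    [0, 0, 0, 0, -0.03, 0.0, 0],
    [0, 0, 0, 0, -0.034, 0.0, 0],
    [0, 0, 0, 0, -0.038, 0.0, 0],
    [0, 0, 0, 0, -0.042, 0.0, 0],
    [0, 0, 0, 0, -0.046, 0.0, 0],
    [0, 0, 0, 0, -0.05, 0.0, 0]
  ]
}}

```text
clock: 4.15
position: [0.471, -0.0967, 0.1153]
ee_rot: [0.976, -0.219, -0.0, -0.0]
ft_force: [-0.4, -0.1, -0.4]
grip_width: -0.003
```

```bash
python3 - <<'E'
from h import *
rel()
a=cams.camera('scene')[:,:,::-1][150:250,250:360];b=cams.camera('side')[:,:,::-1][110:260,280:380]
f=lambda i:cv2.resize(i,None,fx=4,fy=4,interpolation=cv2.INTER_CUBIC)
o=np.zeros((600,800,3),np.uint8);a=f(a)[:,:400];b=f(b);o[:a.shape[0],:400]=a;o[:,400:]=b
cv2.imwrite('pics/z2.png',o)
E
```

```text
clock 4.15 pos [ 0.471  -0.0967  0.1153] F [-0.4 -0.1 -0.4]
```

View pics/z2.png

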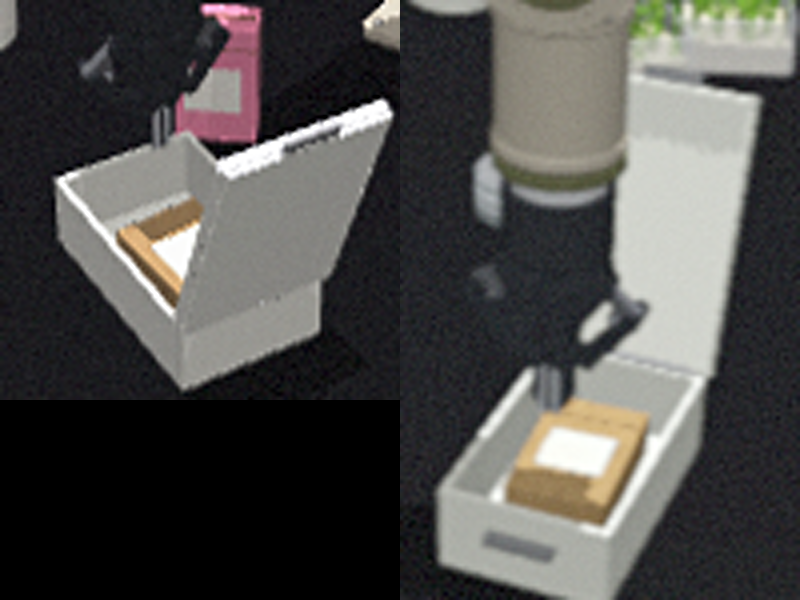

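The carton now lies label-up inside the box, with the fingers above it at zoom (550,390). The lid hasn't moved. I'll raise the tool, go over the lid, and check that the carton is flat.

```bash
python3 - <<'E'
from h import *
rel(C-.05*U+[0,0,.40],C+.10*U+[0,0,.42],C+.24*U+[0,0,.36],C+.24*U+[0,0,.235],yaw=-25.4)
E
```

```text
turn [-0.   0.   0.2]
[ 0.47  -0.098  0.4  ] -> [-0.001  0.002 -0.285]
[0.534 0.037 0.42 ] -> [-0.    -0.148 -0.305]
[0.594 0.164 0.36 ] -> [ 0.    -0.288 -0.245]
[0.594 0.164 0.235] -> [ 0.    -0.288 -0.12 ]
clock 4.25 pos [ 0.4711 -0.0964  0.1153] F [ 0.2 -0.3 -0.2]
```

Call:
{"api": "move_arm", "payload": {
  "moves": [
    [0, 0, 0, 0, 0.01, -0.05, 0],
    [0, 0, 0, 0, 0.01, -0.1, 0],
    [0, 0, 0, 0, 0.01, -0.15, 0],
    [0, 0, 0, 0, 0.0, -0.2, 0],
    [0, 0, 0, 0, 0.0, -0.25, 0],
    [0, 0, 0, 0, 0.0, -0.3, 0],
    [0, 0, 0, 0, -0.05, -0.305, 0],
    [0, 0, 0, 0, -0.1, -0.305, 0],
    [0, 0, 0, 0, -0.15, -0.305, 0],
    [0, 0, 0, 0, -0.15, -0.305, 0]
  ]
}}

```text
clock: 5.25
position: [0.536, 0.0466, 0.4182]
ee_rot: [0.977, -0.214, -0.001, 0.001]
ft_force: [-0.3, 0.5, -0.6]
grip_width: -0.001
```

```bash
python3 - <<'E'
from h import *
rel(C+.24*U+[0,0,.42],C+.24*U+[0,0,.24],yaw=-25.4)
P=cams.camera_params('scene');Q=cams.camera_params('side')
a=cams.camera('scene')[:,:,::-1];b=cams.camera('side')[:,:,::-1]
cv2.imwrite('pics/s3.png',a);cv2.imwrite('pics/d3.png',b)
f=lambda i:cv2.resize(i,None,fx=5,fy=5,interpolation=cv2.INTER_CUBIC)
o=np.zeros((600,800,3),np.uint8);a=f(a[175:265,255:335]);b=f(b[180:270,280:360]);o[:450,:400]=a;o[:450,400:]=b
cv2.imwrite('pics/z3.png',o)
E
```

```text
turn [0.1 0.1 0.7]
[0.594 0.164 0.42 ] -> [ 0.003 -0.131 -0.002]
[0.594 0.164 0.24 ] -> [ 0.004 -0.131  0.178]
clock 5.25 pos [0.536  0.0466 0.4182] F [-0.3  0.5 -0.6]
```

View pics/z3.png

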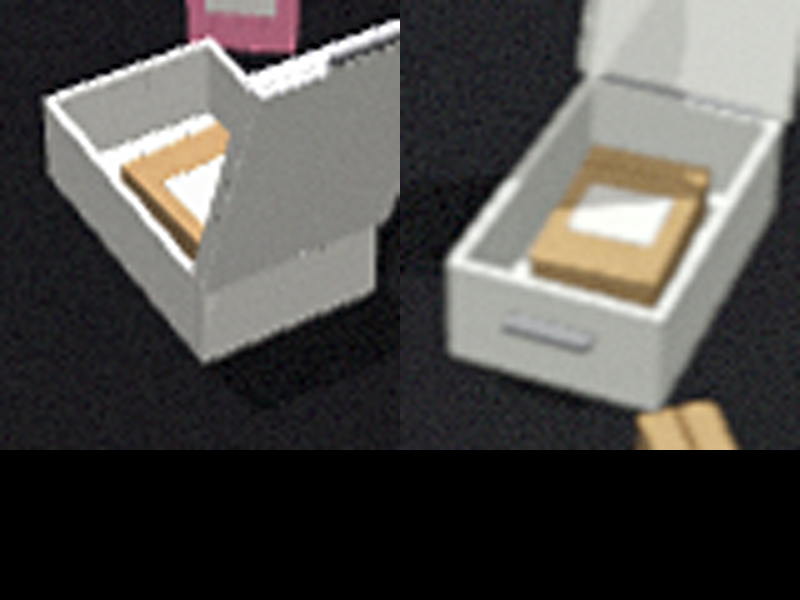

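```bash
python3 - <<'E'
from h import *
P=cams.camera_params('scene');Q=cams.camera_params('side')
s=lambda x,y:(x/5+254.6,y/5+174.6)
q=lambda x,y:((x-400)/5+279.6,y/5+179.6)
print(tri(P,s(122,168),Q,q(655,284)))
pts=[plane(Q,q(*u),.041) for u in [(535,258),(655,284),(708,172),(590,148)]]
for p in pts: print(np.round([(p-C)@U,(p-C)@V],4))
print([round(np.linalg.norm(pts[i]-pts[(i+1)%4]),4) for i in range(4)])
E
```

```text
(array([ 0.5075858 , -0.10991071,  0.04086658]), np.float64(6.056633001465557e-05))
[-0.0492  0.0319]
[-0.0445 -0.0394]
[ 0.0698 -0.0312]
[0.065  0.0436]
[np.float64(0.0715), np.float64(0.1146), np.float64(0.0749), np.float64(0.1148)]
```

Call:
{"api": "move_arm", "payload": {
  "moves": [
    [0, 0, 0.7, 0.003, -0.045, 0, 0],
    [0, 0, 0.7, 0.003, -0.09, 0, 0],
    [0, 0, 0.7, 0.003, -0.131, 0, 0],
    [0, 0, 0.7, 0.003, -0.131, 0, 0],
    [0, 0, 0.7, 0.003, -0.131, 0.05, 0],
    [0, 0, 0.7, 0.003, -0.131, 0.1, 0],
    [0, 0, 0.7, 0.003, -0.131, 0.15, 0],
    [0, 0, 0.7, 0.003, -0.131, 0.178, 0],
    [0, 0, 0.7, 0.003, -0.131, 0.178, 0],
    [0, 0, 0.7, 0.003, -0.131, 0.178, 0]
  ]
}}

```text
clock: 6.35
position: [0.5938, 0.1547, 0.244]
ee_rot: [0.974, -0.225, 0.001, -0.0]
ft_force: [0.3, -0.9, 0.2]
grip_width: -0.001
```

```bash
python3 - <<'E'
from h import *
rel(C+.12*U+[0,0,.24],yaw=-25.4)
H=.1045
for th in [90,80,70,60,50,40,30,20,10,3,0,-2]:
    t=np.radians(th); r=.195; n=.005+.004  # lid plate above hinge plane, fingertip clearance
    x=H-r*np.cos(t)+n*np.sin(t); z=.065+r*np.sin(t)+n*np.cos(t)-.004
    print(th,round(x,3),round(z,3))
E
```

```text
turn [-0.  -0.1 -0.6]
[0.542 0.055 0.24 ] -> [-0.003  0.112  0.004]
clock 6.35 pos [0.5938 0.1547 0.244 ] F [ 0.3 -0.9  0.2]
90 0.113 0.256
80 0.08 0.255
70 0.046 0.247
60 0.015 0.234
50 -0.014 0.216
40 -0.039 0.193
30 -0.06 0.166
20 -0.076 0.136
10 -0.086 0.104
3 -0.09 0.08
0 -0.091 0.07
-2 -0.091 0.063
```

Carton check: its measured top corner is at 0.041 m, so it lies flat (36 mm + 5 mm floor). Now I'll push the lid.

Call:
{"api": "move_arm", "payload": {
  "moves": [
    [0, 0, 0, 0, 0.025, 0, 0],
    [0, 0, 0, -0.001, 0.05, 0, 0],
    [0, 0, 0, -0.002, 0.075, 0, 0],
    [0, 0, 0, -0.003, 0.095, 0, 0],
    [0, 0, 0, -0.003, 0.115, 0, 0],
    [0, 0, 0, -0.003, 0.132, 0, 0],
    [0, 0, 0, -0.003, 0.15, 0, 0],
    [0, 0, 0, -0.003, 0.17, 0.003, 0],
    [0, 0, 0, -0.003, 0.188, 0.009, 0],
    [0, 0, 0, -0.003, 0.205, 0.016, 0]
  ]
}}

```text
clock: 7.35
position: [0.5003, -0.0286, 0.2258]
ee_rot: [0.974, -0.225, 0.0, -0.0]
ft_force: [0.8, 0.8, -0.5]
grip_width: -0.003
```

```bash
python3 - <<'E'
from h import *
rel(*[C+x*U+[0,0,z] for x,z in [(0,.21),(-.023,.188),(-.042,.162),(-.057,.133),(-.066,.102),(-.0695,.07)]],yaw=-25.4)
b=cams.camera('side')[:,:,::-1][60:280,230:430]
cv2.imwrite('pics/z4.png',cv2.resize(b,None,fx=2.5,fy=2.5))
E
```

```text
turn [-0.  -0.  -0.6]
[ 0.491 -0.053  0.21 ] -> [0.002 0.026 0.016]
[ 0.481 -0.074  0.188] -> [0.003 0.049 0.038]
[ 0.473 -0.091  0.162] -> [0.003 0.068 0.064]
[ 0.467 -0.105  0.133] -> [0.003 0.083 0.093]
[ 0.463 -0.113  0.102] -> [0.003 0.092 0.124]
[ 0.461 -0.116  0.07 ] -> [0.003 0.096 0.156]
clock 7.35 pos [ 0.5003 -0.0286  0.2258] F [ 0.8  0.8 -0.5]
```

View pics/z4.png

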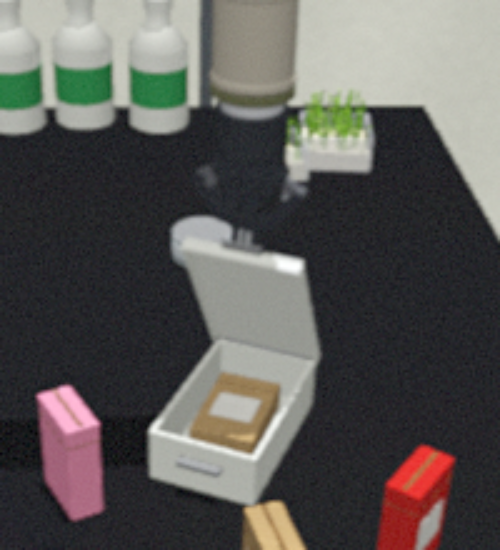

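The lid is leaning over the box at about 60°, with the fingers behind its free edge at crop (240,240). The carton is still flat, so I'll carry on along the arc.

Call:
{"api": "move_arm", "payload": {
  "moves": [
    [0, 0, 0, 0.002, 0.014, 0.007, 0],
    [0, 0, 0, 0.003, 0.026, 0.016, 0],
    [0, 0, 0, 0.003, 0.038, 0.027, 0],
    [0, 0, 0, 0.003, 0.049, 0.038, 0],
    [0, 0, 0, 0.003, 0.059, 0.051, 0],
    [0, 0, 0, 0.003, 0.068, 0.064, 0],
    [0, 0, 0, 0.003, 0.076, 0.078, 0],
    [0, 0, 0, 0.003, 0.083, 0.093, 0],
    [0, 0, 0, 0.003, 0.088, 0.108, 0],
    [0, 0, 0, 0.003, 0.092, 0.124, 0]
  ]
}}

```text
clock: 8.4
position: [0.4629, -0.1118, 0.101]
ee_rot: [0.974, -0.225, -0.0, 0.0]
ft_force: [0.6, 0.5, 1.1]
grip_width: 0.001
```

```bash
python3 - <<'E'
from h import *
rel(C-.0695*U+[0,0,.07])
E
```

```text
[ 0.461 -0.116  0.07 ] -> [0.    0.004 0.031]
clock 8.4 pos [ 0.4629 -0.1118  0.101 ] F [0.6 0.5 1.1]
```

Call:
{"api": "move_arm", "payload": {
  "moves": [
    [0, 0, 0, 0, 0.002, 0.008, 0],
    [0, 0, 0, 0, 0.004, 0.016, 0],
    [0, 0, 0, 0, 0.004, 0.022, 0],
    [0, 0, 0, 0, 0.004, 0.027, 0],
    [0, 0, 0, 0, 0.004, 0.029, 0],
    [0, 0, 0, 0, 0.004, 0.031, 0],
    [0, 0, 0, 0, 0.004, 0.031, 0]
  ]
}}

```text
clock: 9.1
position: [0.4618, -0.1146, 0.0713]
ee_rot: [0.975, -0.224, 0.0, -0.0]
ft_force: [-0.7, -0.2, -0.1]
grip_width: 0.002
```

Call:
{"api": "move_arm", "payload": {
  "moves": [
    [0, 0, 0, 0, 0, 0.001, 0],
    [0, 0, 0, 0, 0, 0.002, 0],
    [0, 0, 0, 0, 0, 0.002, 0],
    [0, 0, 0, 0, 0, 0.002, 0]
  ]
}}

```text
clock: 9.5
position: [0.462, -0.1147, 0.07]
ee_rot: [0.974, -0.224, 0.0, -0.0]
ft_force: [-3.9, 0.9, 9.7]
grip_width: 0.005
```

The tool is pressing with 9.7 N at z = 0.070 m, and that is the shut height. I'll back off straight up and check.

Call:
{"api": "move_arm", "payload": {
  "moves": [
    [0, 0, 0, 0, 0, -0.03, 0],
    [0, 0, 0, 0, 0, -0.08, 0],
    [0, 0, 0, 0, 0, -0.13, 0],
    [0, 0, 0, 0, -0.03, -0.18, 0],
    [0, 0, 0, 0, -0.08, -0.23, 0],
    [0, 0, 0, 0, -0.13, -0.28, 0],
    [0, 0, 0, 0, -0.18, -0.3, 0],
    [0, 0, 0, 0, -0.23, -0.3, 0],
    [0, 0, 0, 0, -0.23, -0.3, 0],
    [0, 0, 0, 0, -0.23, -0.3, 0]
  ]
}}

```text
clock: 10.5
position: [0.5636, 0.0997, 0.3691]
ee_rot: [0.976, -0.22, -0.0, -0.0]
ft_force: [-0.6, -1.2, -1.9]
grip_width: 0.003
```

```bash
python3 - <<'E'
from h import *
rel()
a=cams.camera('scene')[:,:,::-1];b=cams.camera('side')[:,:,::-1]
f=lambda i:cv2.resize(i,None,fx=4,fy=4,interpolation=cv2.INTER_CUBIC)
o=np.zeros((600,800,3),np.uint8);o[:,:400]=f(a[140:290,250:350]);o[:,400:]=f(b[150:300,280:380])
cv2.imwrite('pics/z5.png',o)
for n,im in(('scene',a),('side',b)):
    d=cv2.absdiff(im,cv2.imread(f'pics/{n}0.png')).max(2)
    for k,(x,y) in (dict(spare=(223,178),red=(211,212),pink=(304,168),bottle=(245,145),dish=(429,270)) if n=='scene' else dict(spare=(339,290),red=(396,266),pink=(258,240),bottle=(253,312),dish=(310,157))).items():
        print(n,k,'changed px',int((d[y-18:y+18,x-14:x+14]>60).sum()))
E
```

```text
clock 10.5 pos [0.5636 0.0997 0.3691] F [-0.6 -1.2 -1.9]
scene spare changed px 0
scene red changed px 0
scene pink changed px 88
scene bottle changed px 0
scene dish changed px 0
side spare changed px 0
side red changed px 0
side pink changed px 0
side bottle changed px 0
side dish changed px 106
```

View pics/z5.png

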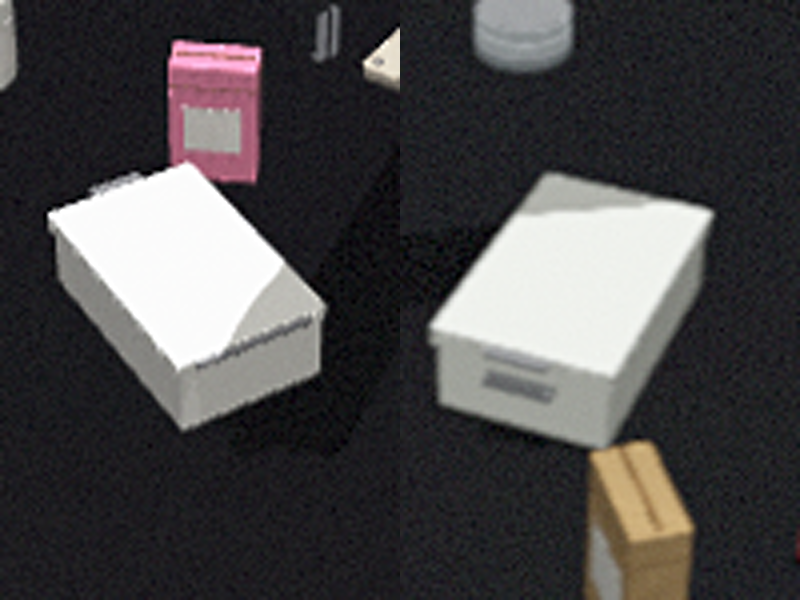

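The lid is down evenly all round: scene corners (50,216) and (325,310), side corners (430,330) and (610,378). The pink and dish pixel changes are where the lid no longer covers them. I'll check the lid's height, then hand in.

```bash
python3 - <<'E'
from h import *
P=cams.camera_params('scene');Q=cams.camera_params('side')
s=lambda x,y:(x/4+249.6,y/4+139.6)
q=lambda x,y:((x-400)/4+279.6,y/4+149.6)
for a,b in [((50,215),(609,376)),((185,166),(430,328)),((182,368),(713,211))]:
    X,e=tri(P,s(*a),Q,q(*b)); print(np.round(X,4),round(e,4),'box',np.round([(X-C)@U,(X-C)@V],3))
if abs(tri(P,s(50,215),Q,q(609,376))[0][2]-.07)<.005: print(manip.hand_in())
E
```

```text
[ 0.5043 -0.1776  0.0701] 0.001 box [-0.107 -0.065]
[ 0.3878 -0.1232  0.0697] 0.0051 box [-0.108  0.063]
[0.5984 0.0133 0.0723] 0.0033 box [ 0.106 -0.069]
the job is handed in; nothing more can be done
None
```

I tipped the carton over with a push near its top, then pushed the lid shut with the closed fingers. The job is handed in, at about 10.6 s of robot time. No verdict came back.

- **Carton:** it lay flat with its label up. Its measured top corner stood at 0.041 m, which is right for 36 mm of carton on the 5 mm floor. I could not check it again once the lid was closed.
- **Lid:** it took 9.7 N of push at 70 mm height, the stated shut height. After I backed off, its free-edge corners measured 0.070 m and a hinge-end corner 0.072 m. The camera rays for these missed each other by 1 to 5 mm.
- **Other objects:** comparing pictures from before and after showed no change at the spare carton, bottle or red carton. The pink carton and the dishes showed some changed pixels in one view each. I put this down to the lid no longer hiding them, as the other view of each showed no change.
- **Disagreement:** one wrist-camera reading of the box and carton was about 6 mm off the fixed cameras, because the arm was still settling. I used the fixed-camera values instead.

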